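# Fish the slide bar out of the tool well

### The job

A clamp slide bar has dropped to the bottom of the deep wooden tool well on the carving bench. Take the hooked picker from its stand, feel along the bar for its lifting eye, hook it gently (never pushing, dragging or pressing hard with the picker, and never touching the bar with the gripper), lift it out and set it down flat, eye up, in the open wooden tray. Then unhook the picker, hang it back upright in its stand and leave everything else on the bench where it is.

Things in the scene. Friction and masses are not known exactly. Their poses are not given: they have to be found in the camera images.
- well: Deep narrow open-topped box of dark wood, fixed to the bench: outside 165 (x) by 80 (y) mm, rim 130 mm above the bench; inside 141 (x) by 56 (y) mm, walls and floor 12 mm thick. Origin at the centre of its underside, x along its length, z up.
- bar_mid (a point): Centre of the slide bar, a loose aluminium bar 136 (x) by 40 (y) by 14 (z) mm lying flat on the well's floor, along the well; about 0.4 kg, most of it in the steel shoe of its eye, so it hangs nearly level. At each corner (64 by 16 mm from the centre) an upright guide pin, 8 mm thick, stands 30 mm above the top face. The point is 7 mm under the bar's top face; x along the bar, z up (eye side).
- bar_top (a point): Middle of the bar's top face. On it stands the eye: a square arch of 6 mm steel rod across the bar, 38 mm wide outside, 26 inside, crossbar's underside 18 and top 24 mm above this face; one looks through it along x. It is clamped tight up to 29 mm either way along x from this point: where is NOT measured, so find it by feel or from above. It does not shift on the bar.
- hook (a point): Lower end of the picker, a loose upright hooked rod of about 0.18 kg hanging in its stand: point on the shank's axis at the toe's underside; z up the shank, x the way the toe points. Shank 8 mm thick; toe a 6 mm rod from the shank along x to an upturned tip, whose axis is 17 mm from the shank's and whose end is 11 mm above this point.
- picker_grip (a point): Best grip point on the axis of the picker's wooden handle, 150 mm above hook, same axes; handle 26 (x) by 18 (y) mm, 121 to 175 mm above hook, gripped from above across its y faces. Under it a wooden collar, 68 (x) by 50 (y) mm, 115 to 121 mm above hook.
- stand: Plywood stand of the picker, fixed: foot 120 by 100 mm, 10 thick; on it an upright box, walls 12 mm, outside 76 (x) by 58 (y), inside 52 by 34 mm, open on top, rim 125 mm above the bench. The picker hangs in it, collar on the rim, axis on the stand's axis, x along the stand's x (a half turn is as good). Origin: centre of the underside.
- tray: Open tray of light wood, fixed to the bench, 200 (x) by 130 (y) mm outside, 28 mm high, walls and floor 6 mm thick. Origin at the centre of its underside.
- mallet: Bystander: dark wooden carver's mallet standing on its head, 72 mm across, 160 mm high. Origin at the centre of its underside.
- offcut: Bystander: light wooden offcut 100 by 45 by 22 mm. Origin at the centre of its underside.
- glue: Bystander: white glue bottle 52 mm across, 120 mm high. Origin at the centre of its underside.
Things that resemble listed ones, but are neither listed nor needed, are in the scene too. What is shaped like the tray but green is not meant.

How it is judged:
On the way, in this order (a step that is already met when the one before it is completed fails the run):
1. the bar hangs on the picker, well off the floor of the well (contact force between picker and bar above 0.5 N and z of bar_mid in the frame of well above 0.06 m), for 0.2 s.
2. the bar lies flat, eye up, in the tray, free of the picker (x of bar_mid in the frame of tray between -0.075 and 0.075 m and y of bar_mid in the frame of tray between -0.055 and 0.055 m and z of bar_mid in the frame of tray below 0.022 m and angle between bar_mid's own z axis and vertical below 0.15 rad and contact force between picker and bar below 0.05 N), for 0.3 s.
At the end, for the whole second after the job is handed in: The bar rests flat in the tray, eye up (tilt under 0.15 rad, centre within 75 by 55 mm of the tray's centre, under 22 mm high), and the picker hangs at rest in its stand, upright (under 0.12 rad), within 12 mm of the stand's axis, hook point under 16 mm high, apart from the bar (all of step 2 and horizontal distance between hook and stand below 0.012 m and angle between hook's own z axis and vertical below 0.12 rad and z of hook in the frame of stand below 0.016 m and linear speed of each of bar, picker below 0.02 m/s); the robot touches nothing.
It fails at once if the picker pushes or pulls the bar with more than 12 N (contact force between picker and bar above 12 N).
It fails at once if the picker presses on the well with more than 15 N (contact force between picker and well above 15 N).
It fails at once if the gripper touches the bar (contact force between any of the fingers, the arm and bar above 0.3 N).
It fails at once if a bystander is moved by more than 20 mm (distance of any of mallet, offcut, glue from where it was at the start of the episode above 0.02 m).
It also fails if it takes over 72 s, if anything falls off the work surface, if the arm or the gripper's body presses on something with over 40 N, if the wrist force passes 120 N, or if a joint passes its speed limit or range.

### The arm

A 6-joint arm with a two-finger parallel gripper is mounted at the origin on the work surface. World frame = base frame: x ahead of the robot, y to its left, z up, the work surface at z = 0. Lengths are in m, angles in rad, forces in N, time in s.
With the tool pointing down it reaches from about 0.375 to 0.9 m from the base axis. Payload 3.1 kg.
Tool frame: the origin (TCP) lies between the finger pads; the fingertips stand 22 mm ahead of it and the grasp point (between the pads) lies 3 mm ahead of it; z points along the fingers, y is the line along which they close (so a half turn about z gives the same grasp; the last joint's range is limited). The gripper opens to 87 mm and grips with 3 to 60 N. Pads are 19 mm wide; open, the fingers measure 117 mm over their backs; the gripper's body (75 mm by 190 mm) begins 51 mm behind the grasp point.
Start: joints at [0.958, 0.527, 1.433, -0, 1.181, -0.178], TCP at [0.263, 0.567, 0.245] pointing down, gripper open.
Joint ranges: [-3.08, 3.08], [-0.75, 2.2], [0.22, 2.44], [-1.43, 4.57], [0, 2.65], [-2.85, 2.85]. Speed limits (rad/s): [2.79, 2.79, 3.14, 3.14, 3.14, 3.14].

### API

Orientations are given as a unit quaternion [x, y, z, w].
In Python, from rig import get_obs, camera, get_calibration, hand_in, cut_out gives the robot as it stands.
- The arm moves only by the shell command python3 -m inch 'ROWS' [OPENING] [FORCE]. ROWS is JSON, one flat list of numbers, 6 for each row, row after row: the shift along the tool's x, y, z scaled (see below), then the turn, a rotation vector about the tool's x, y, z scaled (see below). A call has 1 to 20 rows; each row is the pose to reach, as a shift and turn from the pose commanded when the call began, along the tool's axes at that moment; what a row does not reach only later rows make up. The controller multiplies each number of a shift by 0.08 m and each number of a turn by 90 degrees. A row lasts 1/12 s, in which the tool goes at most 41.7 mm and 7.16 degrees, less where a joint would pass 70% of its speed; a pose out of reach is approached as far as the arm can. A call with a number of a shift or a turn outside -1 to 1 is refused whole. A call with a gripper value outside its range is refused whole. OPENING is the finger opening in mm, from 0 to 87, set as the call begins (- or left out, the last holds). The fingers move at their own pace and stop on an object; FORCE is the grip in N (left out, the last holds). Time passes only in rows, so rows that repeat a pose let the fingers close. It gives the time, the measured TCP pose, the force, the opening and the grip force at its end, in the units of the state.
- get_obs(): the state, without advancing time (a new reading comes with each control period).
- camera(name): name is "side" or "top"; returns the picture (420x560x3 uint8, red, green, blue); there is no depth.
- get_calibration(name): a dict with "vertical_fov" (degrees; the focal length in pixels is half the picture's height over the tangent of half this angle, whatever the lens; pixels are square), "cx", "cy" (the principal point, pixels), "T" (4x4, takes a point from camera to world coordinates). Camera axes: x right, y down, z forward; pixel columns grow to the right and rows downward; lengths in m; the calibration is good to about 2 mm. A picture is of the moment at which its call begins. get_calibration takes no time and is no camera call.
- hand_in(): hands the job in; it is judged then, once.
Trained networks look in the newest picture that a camera, given by its name, has taken for a name from the list of things; names that differ only in an ending like _2 or _b are one class to them, and where a whole thing is asked for, a point or a joint stands for the part that bears it (a point fixed in the world has none). Each returns a list of dicts, best first, with "conf" (0 to 1); they miss things now and then, are a little off and sometimes report something else, mostly with a low value. They report only what shows in the picture. A call takes as long as a camera call. They do not tell look-alikes from the thing itself.
- cut_out(camera, thing): "region" (420x560 bool, what is visible of it) and "bbox" ([left, top, right, bottom] in pixels, round what is visible of it).
The state is a dict: "time": time; "q": joint angles; "joint_velocities": joint speeds; "joint_torque": joint torques, N m; "position": TCP position; "tool_rot": TCP orientation; "ft_force": force on the tool from outside, world axes, zero at the start; "moment": the same for the moment, N m; "grip_width": finger opening in m; "grip_force": force on a finger pad.
Only numpy, scipy, OpenCV 4.12 (cv2) and the standard library are available. Lean on these libraries where they do the work, as an engineer would, in place of code of your own. Each camera call takes 0.05 s, during which the arm holds its last target. There are 200 camera calls.

## Working session

There is one attempt and no reset: what is moved stays moved. The work goes in short steps, Python scripts to look and compute and a shell command to move; the robot and the scene stay as the last step left them, time stands still between calls to the robot, and variables do not carry over. Pictures are saved under pics/ and viewed, at most 10 in all, crops included, and the job is handed in when it is done.

```bash
ls; mkdir -p pics; python3 - <<'E'
from rig import *
import cv2,numpy as np
for n in ("side","top"):
    im=camera(n); cv2.imwrite(f"pics/{n}0.png",im[:,:,::-1]); np.save(f"pics/{n}0.npy",im)
    c=get_calibration(n); print(n,c["vertical_fov"],c["cx"],c["cy"],np.round(c["T"],3).tolist(),[k for k in c])
    for t in ("well","bar_mid","bar_top","hook","picker_grip","stand","tray","mallet","offcut","glue"):
        for d in cut_out(n,t)[:3]: print(t,round(d["conf"],2),d["bbox"],int(d["region"].sum()))
print(get_obs())
E
```

```text
pics
side 44.09490204098634 282.11083274322874 211.05561470155595 [[0.788, -0.316, 0.529, -0.247], [-0.616, -0.439, 0.655, -0.864], [0.026, -0.841, -0.54, 0.856], [0.0, 0.0, 0.0, 1.0]] ['vertical_fov', 'cx', 'cy', 'T']
well 0.91 [287.4, 183.7, 336.5, 253.0] 2881
bar_mid 0.38 [368.5, 250.1, 405.2, 281.2] 649
hook 0.58 [369.3, 252.1, 406.6, 284.9] 701
picker_grip 0.75 [372.1, 248.3, 404.8, 283.5] 691
stand 0.74 [350.2, 274.3, 415.3, 335.9] 2599
tray 0.78 [185.1, 185.3, 264.5, 224.6] 2011
tray 0.21 [283.2, 143.8, 308.0, 196.9] 751
mallet 0.68 [283.6, 143.4, 306.8, 194.7] 683
offcut 0.87 [246.4, 252.7, 287.7, 279.7] 661
glue 0.88 [424.8, 236.9, 452.3, 282.6] 812
top 51.94909133132503 280.8105413043194 206.69755933104884 [[0.01, -0.993, 0.12, 0.325], [-0.999, -0.014, -0.031, 0.041], [0.033, -0.119, -0.992, 1.223], [0.0, 0.0, 0.0, 1.0]] ['vertical_fov', 'cx', 'cy', 'T']
well 0.67 [367.9, 174.6, 418.7, 224.5] 1113
well 0.57 [247.8, 124.6, 300.8, 202.1] 1704
bar_mid 0.88 [262.6, 140.1, 288.1, 187.0] 615
bar_top 0.79 [260.6, 144.4, 287.6, 189.4] 613
hook 0.6 [394.9, 176.7, 417.3, 205.9] 466
p
[... 380 characters left out ...]
ay([ 9.57502735e-01,  5.27500902e-01,  1.43267887e+00, -1.64894109e-05,
        1.18136362e+00, -1.78527226e-01]), 'joint_velocities': array([-5.08533982e-04, -2.38465533e-04,  7.20597434e-04, -4.09659858e-04,
        8.57018275e-04, -3.35331864e-05]), 'joint_torque': array([ 5.40735400e-04, -4.40019679e+01, -1.76987261e+01,  6.33584918e-02,
        5.03486744e-02, -6.88560931e-06]), 'position': array([0.2632406 , 0.56685703, 0.24455458]), 'tool_rot': array([2.15672077e-01, 9.76465849e-01, 1.97816428e-05, 1.65352875e-05]), 'ft_force': array([-0.40918672, -0.92926623,  0.09716122]), 'moment': array([ 0.00876899, -0.00125082,  0.00146457]), 'grip_force': 0.0, 'grip_width': 0.08694710991140267}
```

View pics/side0.png

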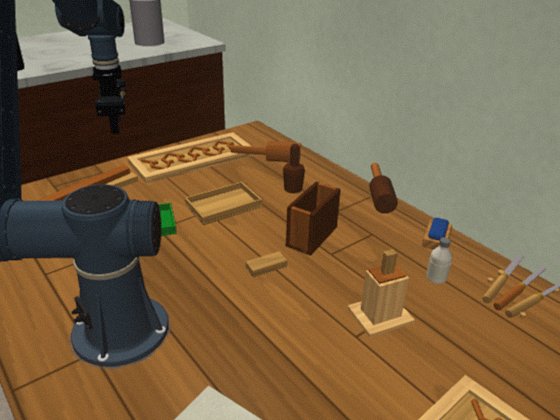

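View pics/top0.png

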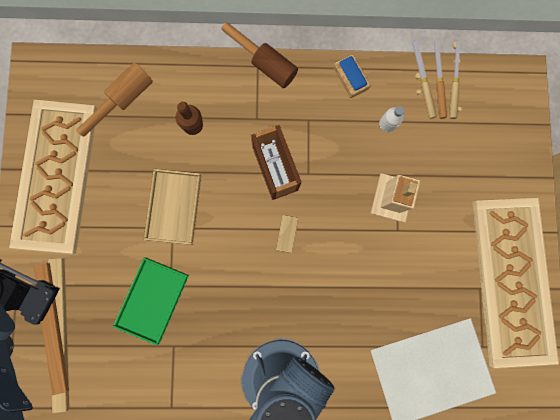

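```bash
cat > h.py <<'E'
import numpy as np,cv2
from rig import get_calibration
from scipy.optimize import minimize
from scipy.spatial.transform import Rotation as R
CAL={n:get_calibration(n) for n in("side","top")}
def proj(n,P):
    c=CAL[n];T=np.linalg.inv(c["T"]);p=np.atleast_2d(P)@T[:3,:3].T+T[:3,3]
    f=210/np.tan(np.radians(c["vertical_fov"])/2)
    return p[:,:2]/p[:,2:]*f+[c["cx"],c["cy"]]
def box(lx,ly,z0,z1,ox=0,oy=0):
    return np.array([[ox+sx*lx/2,oy+sy*ly/2,z] for z in(z0,z1) for sx,sy in((-1,-1),(1,-1),(1,1),(-1,1))])
def place(p,B):
    c,s=np.cos(p[2]),np.sin(p[2]);return np.c_[p[0]+c*B[:,0]-s*B[:,1],p[1]+s*B[:,0]+c*B[:,1],B[:,2]]
def sil(n,p,boxes):
    S=4;im=np.zeros((420*S,560*S),np.uint8)
    for B in boxes:
        h=cv2.convexHull(((proj(n,place(p,B))+.5)*S).astype(np.float32))
        cv2.fillConvexPoly(im,np.round(h*16-8).astype(np.int32),255,shift=4)
    return cv2.resize(im,(560,420),interpolation=cv2.INTER_AREA)/255.
def fit(masks,p0,boxes):
    f=lambda p:sum(np.abs(sil(n,p,boxes)-m).sum()/1 for n,m in masks.items())
    sim=np.array([p0]+[np.add(p0,d) for d in([.02,0,0],[0,.02,0],[0,0,.2])])
    r=minimize(f,p0,method="Nelder-Mead",options=dict(initial_simplex=sim,xatol=1e-4,fatol=.1));return r.x,r.fun
def ray(n,uv,z):
    c=CAL[n];f=210/np.tan(np.radians(c["vertical_fov"])/2)
    d=c["T"][:3,:3]@[(uv[0]-c["cx"])/f,(uv[1]-c["cy"])/f,1];o=c["T"][:3,3]
    return o+d*(z-o[2])/d[2]
def draw(im,n,p,B,col,S):
    q=np.round((proj(n,place(p,B))+.5)*S*16-8).astype(int)
    for a,b in((0,1),(1,2),(2,3),(3,0),(4,5),(5,6),(6,7),(7,4),(0,4),(1,5),(2,6),(3,7)): cv2.line(im,tuple(map(int,q[a])),tuple(map(int,q[b])),col,1,cv2.LINE_AA,4)
WELL=[box(.165,.08,0,.13)];TRAY=[box(.2,.13,0,.028)]
STAND=[box(.12,.1,0,.01),box(.076,.058,0,.125),box(.068,.05,.125,.131),box(.026,.018,.131,.185)]
E
cat > m.py <<'E'
from h import *; from rig import cut_out
hull=lambda r:cv2.fillConvexPoly(np.zeros((420,560),np.uint8),cv2.convexHull(np.argwhere(r)[:,::-1].astype(np.int32)),1)>0
def get(n,t,uv):
    L=[d for d in cut_out(n,t) if np.hypot((d["bbox"][0]+d["bbox"][2])/2-uv[0],(d["bbox"][1]+d["bbox"][3])/2-uv[1])<25]
    return L[0]["region"] if L else None
res={}
C=dict(well=dict(side=(312,218),top=(275,162)),tray=dict(side=(225,203),top=(173,207)),stand=dict(side=(383,305),top=(396,198)))
from rig import camera
for n in("side","top"): camera(n)
for t,M,y0 in(("well",WELL,(-1.3,.3)),("tray",TRAY,(0.05,)),("stand",STAND,(-.25,1.3))):
    ms={}
    for n in("side","top"):
        m=get(n,t,C[t][n])
        if m is None: print("miss",n,t);continue
        if t=="stand":
            g=get(n,"picker_grip",(388,266) if n=="side" else (407,191))
            if g is not None: m=m|g
            m=cv2.morphologyEx(m.astype(np.uint8),cv2.MORPH_CLOSE,np.ones((5,5)))>0
        else: m=hull(m)
        ms[n]=m.astype(float)
    p=ray("top",C[t]["top"],M[0][-1,2])
    best=min((fit(ms,[p[0],p[1],y],M) for y in np.arange(-1.5,1.6,.5)),key=lambda r:r[1])
    res[t]=best[0];print(t,np.round(best[0],4),round(best[1],1))
    for n in ms: print(n,ms[n].sum(),[np.round(fit({n:ms[n]},best[0],M)[0],4)])
np.save("res.npy",res)
S=6;out=[]
for n,(x,y,w,h) in(("top",(245,118,60,92)),("top",(365,160,60,72)),("top",(140,160,66,92)),("side",(280,178,66,82)),("side",(345,240,76,100)),("side",(180,178,90,55))):
    im=np.load(f"pics/{n}0.npy")[:,:,::-1].copy();im=cv2.resize(im,None,fx=S,fy=S,interpolation=cv2.INTER_CUBIC)
    for t,M in(("well",WELL),("tray",TRAY),("stand",STAND)):
        for B in M: draw(im,n,res[t],B,(0,255,255),S)
    out.append(cv2.resize(im[y*S:(y+h)*S,x*S:(x+w)*S],(264,int(264*h/w)))[:300])
pad=[cv2.copyMakeBorder(o,0,300-o.shape[0],0,2,0) for o in out]
cv2.imwrite("pics/fit0.png",np.vstack([np.hstack(pad[:3]),np.hstack(pad[3:])]))
# well close-up, plain
im=np.load("pics/top0.npy")[:,:,::-1][118:210,240:310];cv2.imwrite("pics/well0.png",cv2.resize(im,None,fx=6.5,fy=6.5,interpolation=cv2.INTER_CUBIC))
E
python3 m.py
```

```text
well [0.5827 0.0208 0.3778] 197.6
side 2938.0 [array([0.58  , 0.0189, 0.3765])]
top 2329.0 [array([0.584 , 0.0216, 0.3782])]
tray [0.4658 0.3051 3.0429] 286.9
side 2075.0 [array([0.4639, 0.3026, 3.0479])]
top 3718.0 [array([0.4674, 0.3052, 3.0478])]
stand [ 0.5015 -0.316  -0.2489] 279.2
side 3251.0 [array([ 0.4993, -0.3174, -0.2334])]
top 1654.0 [array([ 0.5032, -0.3149, -0.2337])]
```

View pics/fit0.png

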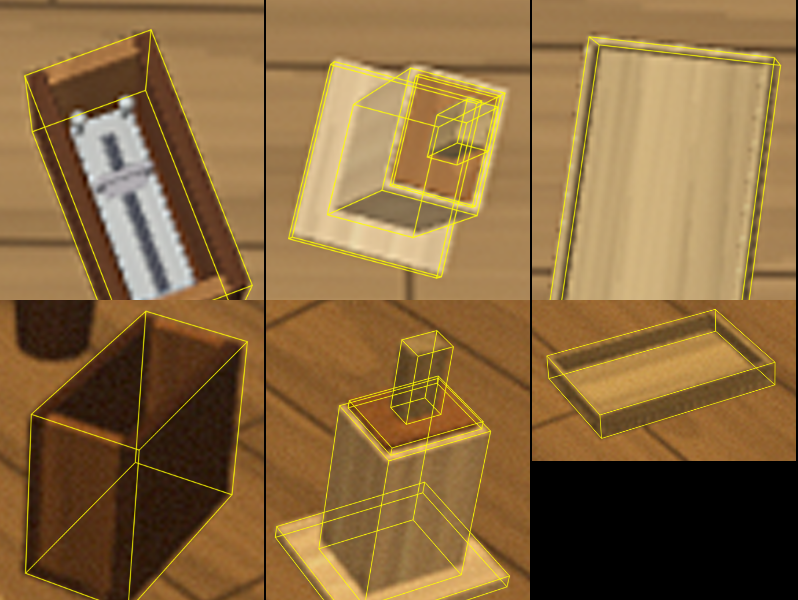

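View pics/well0.png

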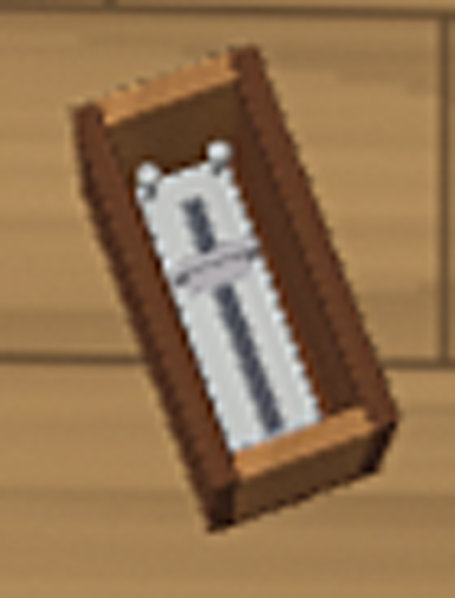

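```bash
cat >> h.py <<'E'
RES=np.load("res.npy",allow_pickle=True).item() if __import__("os").path.exists("res.npy") else {}
def inw(t,P):
    p=RES[t];d=np.array(P)[:2]-p[:2];c,s=np.cos(p[2]),np.sin(p[2]);return np.round(np.array([c*d[0]+s*d[1],-s*d[0]+c*d[1],P[2]])*1000,1)
def outw(t,x,y):
    p=RES[t];c,s=np.cos(p[2]),np.sin(p[2]);return np.array([p[0]+c*x-s*y,p[1]+s*x+c*y])
def plan(target,yang=None):
    """print shift/turn in tool units from the measured pose to target TCP pose, tool down, tool y at world angle yang"""
    from rig import get_obs
    o=get_obs();r=R.from_quat(o["tool_rot"])
    d=r.inv().apply(np.array(target)-o["position"])/.08
    t=[0,0,0]
    if yang is not None:
        y=np.array([np.cos(yang),np.sin(yang),0]);z=np.array([0,0,-1.]);
        t=(r.inv()*R.from_matrix(np.c_[np.cross(y,z),y,z])).as_rotvec(degrees=True)/90
    print("t",round(o["time"],2),"pos",np.round(o["position"],4),"shift",np.round(d,3),"turn",np.round(t,3),"F",np.round(o["ft_force"],2),"w",round(o["grip_width"]*1000,1))
E
python3 - <<'E'
from h import *
u=lambda a,b:((a+.5)/6.5-.5+240,(b+.5)/6.5-.5+118)
for n in (("eye",(217,262),.047),("eyeL",(178,277),.047),("eyeR",(257,252),.047),("pinL",(148,172),.056),("pinR",(219,150),.056)):
    print(n[0],inw("well",ray("top",u(*n[1]),n[2])))
plan([.5015,-.316,.245],1.326)
E
```

```text
eye [22.1 -1.7 47. ]
eyeL [21.8 16.3 47. ]
eyeR [ 20.1 -19.3  47. ]
pinL [67.1 12.7 56. ]
pinR [ 65.4 -19.1  56. ]
t 1.6 pos [0.2632 0.5668 0.2445] shift [-7.350e+00 -8.754e+00 -6.000e-03] turn [ 0.    -0.    -0.121] F [-0.43 -0.33  0.2 ] w 86.9
```

```bash

python3 -m inch '[-0.27,-0.32,0,0,0,0,-0.55,-0.65,0,0,0,0,-0.82,-0.97,0,0,0,0]' 87 20
python3 -m inch '[-0.27,-0.32,0,0,0,0,-0.55,-0.65,0,0,0,0,-0.82,-0.97,0,0,0,0]'
python3 -m inch '[-0.27,-0.32,0,0,0,0,-0.55,-0.65,0,0,0,0,-0.82,-0.97,0,0,0,0]'
python3 -m inch '[-0.27,-0.32,0,0,0,0,-0.55,-0.65,0,0,0,0,-0.82,-0.97,0,0,0,0]'
python3 -m inch '[-0.27,-0.32,0,0,0,0,-0.55,-0.65,0,0,0,0,-0.82,-0.97,0,0,0,0]'
python3 -m inch '[-0.27,-0.32,0,0,0,0,-0.55,-0.65,0,0,0,0,-0.82,-0.97,0,0,0,0]'
python3 -m inch '[-0.27,-0.32,0,0,0,0,-0.55,-0.65,0,0,0,0,-0.82,-0.97,0,0,0,0]'
python3 -m inch '[-0.27,-0.32,0,0,0,0,-0.55,-0.65,0,0,0,0,-0.82,-0.97,0,0,0,0,-0.82,-0.97,0,0,0,0]'
python3 -c "
from h import *
plan([.5015,-.316,.245],1.326)"
```

```text
time: 1.85
position: [0.29, 0.4679, 0.2444]
tool_rot: [0.215, 0.977, -0.0, 0.0]
ft_force: [0.3, -0.0, 0.1]
grip_width: 0.0869
grip_force: 0.0
time: 2.1
position: [0.317, 0.3693, 0.2447]
tool_rot: [0.215, 0.977, 0.0, 0.0]
ft_force: [0.1, 0.1, 0.2]
grip_width: 0.0871
grip_force: 0.0
time: 2.35
position: [0.3439, 0.2713, 0.2448]
tool_rot: [0.215, 0.977, 0.0, 0.0]
ft_force: [0.9, -0.3, -0.0]
grip_width: 0.087
grip_force: 0.0
time: 2.6
position: [0.3708, 0.1733, 0.2449]
tool_rot: [0.216, 0.976, 0.0, 0.0]
ft_force: [0.2, -0.1, 0.6]
grip_width: 0.0872
grip_force: 0.0
time: 2.85
position: [0.3977, 0.0751, 0.2449]
tool_rot: [0.216, 0.976, 0.0, 0.001]
ft_force: [0.5, 1.3, 0.5]
grip_width: 0.0871
grip_force: 0.0
time: 3.1
position: [0.4245, -0.0231, 0.2449]
tool_rot: [0.216, 0.976, -0.0, 0.001]
ft_force: [-1.1, 0.1, -0.0]
grip_width: 0.0869
grip_force: 0.0
time: 3.35
position: [0.4512, -0.1212, 0.2448]
tool_rot: [0.216, 0.976, -0.0, 0.0]
ft_force: [0.3, 0.3, -0.5]
grip_width: 0.0867
grip_force: 0.0
time: 3.68
position: [0.4806, -0.2242, 0.2452]
tool_rot: [0.218, 0.976, -0.002, 0.003]
ft_force: [1.4, 0.3, 0.3]
grip_width: 0.0869
grip_force: 0.0
t 3.68 pos [ 0.4806 -0.2242  0.2452] shift [-0.724 -0.928  0.011] turn [-0.003  0.004 -0.124] F [1.36 0.28 0.25] w 86.9
```

```bash

python3 -m inch '[-0.24,-0.31,0,0,0,-0.04,-0.48,-0.62,0,0,0,-0.08,-0.72,-0.93,0,0,0,-0.122,-0.72,-0.93,0,0,0,-0.122,-0.72,-0.93,0,0,0,-0.122]'
python3 - <<'E'
from h import *
plan([.5015,-.316,.163],1.326)
E
```

```text
time: 4.1
position: [0.4987, -0.3103, 0.2443]
tool_rot: [0.123, 0.992, 0.0, 0.0]
ft_force: [-0.0, 0.1, -0.2]
grip_width: 0.0875
grip_force: 0.0
t 4.1 pos [ 0.4987 -0.3103  0.2443] shift [-0.051 -0.061  1.016] turn [ 0.     0.    -0.001] F [-0.03  0.06 -0.22] w 87.5
```

```bash

python3 -m inch '[-0.05,-0.06,0.2,0,0,0,-0.05,-0.06,0.4,0,0,0,-0.05,-0.06,0.6,0,0,0,-0.05,-0.06,0.8,0,0,0,-0.05,-0.06,0.95,0,0,0,-0.05,-0.06,1,0,0,0,-0.05,-0.06,1,0,0,0]'
python3 -m inch '[0,0,0.015,0,0,0,0,0,0.015,0,0,0,0,0,0.015,0,0,0,0,0,0.015,0,0,0,0,0,0.015,0,0,0,0,0,0.015,0,0,0,0,0,0.015,0,0,0,0,0,0.015,0,0,0,0,0,0.015,0,0,0,0,0,0.015,0,0,0]' 0 30
python3 - <<'E'
from h import *
plan([.5015,-.316,.163],1.326)
E
```

```text
time: 4.68
position: [0.5005, -0.3127, 0.1635]
tool_rot: [0.121, 0.993, 0.001, -0.001]
ft_force: [-0.3, 0.4, 0.6]
grip_width: 0.0871
grip_force: 0.0
time: 5.52
position: [0.5013, -0.3146, 0.1633]
tool_rot: [0.121, 0.993, 0.0, -0.0]
ft_force: [-0.4, -1.1, 0.4]
grip_width: 0.0282
grip_force: 0.0
t 5.52 pos [ 0.5013 -0.3146  0.1633] shift [-0.007 -0.016  0.004] turn [ 0.    -0.     0.001] F [-0.37 -1.11  0.43] w 28.2
```

```bash

python3 -m inch '[0,0,0,0,0,0,0,0,0,0,0,0,0,0,0,0,0,0,0,0,0,0,0,0,0,0,0,0,0,0]'
python3 -m inch '[0,0,-0.05,0,0,0,0,0,-0.15,0,0,0,0,0,-0.3,0,0,0,0,0,-0.5,0,0,0,0,0,-0.7,0,0,0,0,0,-0.9,0,0,0,0,0,-1,0,0,0]'
python3 -m inch '[0,0,-0.25,0,0,0,0,0,-0.5,0,0,0,0,0,-0.75,0,0,0,0,0,-1,0,0,0,0,0,-1,0,0,0,0,0,-1,0,0,0,0,0,-1,0,0,0,0,0,-1,0,0,0]'
python3 - <<'E'
from h import *; from rig import *
S=8;out=[]
plan([.5015,-.316,.323],1.326)
o=get_obs();p=o["position"]
for n in("side","top"):
    im=camera(n);np.save(f"pics/{n}1.npy",im)
    q=proj(n,[p[0],p[1],p[2]-.13])[0];print(n,q)
    x,y=int(q[0])-24,int(q[1])-32
    c=im[y:y+64,x:x+48,::-1];out.append(cv2.resize(c,None,fx=S,fy=S,interpolation=cv2.INTER_CUBIC));print(x,y)
cv2.imwrite("pics/pick1.png",np.hstack(out))
E
```

```text
time: 5.93
position: [0.5013, -0.3145, 0.1633]
tool_rot: [0.121, 0.993, 0.0, -0.0]
ft_force: [1.0, 0.9, -0.2]
grip_width: 0.018
grip_force: 29.7
time: 6.52
position: [0.5021, -0.3153, 0.2459]
tool_rot: [0.121, 0.993, -0.001, 0.002]
ft_force: [0.7, -0.1, -1.3]
grip_width: 0.018
grip_force: 29.7
time: 7.18
position: [0.5005, -0.3139, 0.3214]
tool_rot: [0.121, 0.993, 0.001, -0.002]
ft_force: [-0.1, -0.8, -2.1]
grip_width: 0.0179
grip_force: 29.7
t 7.18 pos [ 0.5005 -0.3139  0.3214] shift [-0.019 -0.023 -0.02 ] turn [ 0.001 -0.002  0.001] F [-0.13 -0.77 -2.07] w 17.9
side [390.38211734 249.26567596]
366 217
top [412.69085764 187.95054758]
388 155
```

View pics/pick1.png

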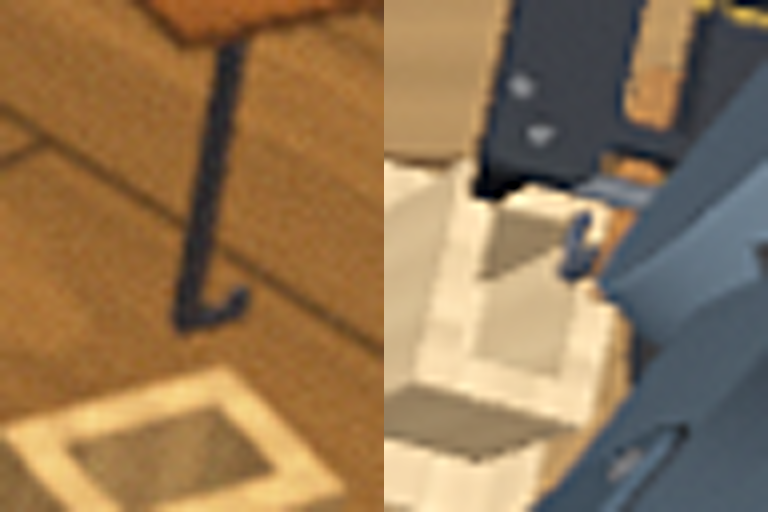

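```bash
python3 - <<'E'
from h import *
from scipy.optimize import least_squares
obs={"side":((186+.5)/8-.5+366,(322+.5)/8-.5+217),"top":((191+.5)/8-.5+388,(272+.5)/8-.5+155)}
f=lambda P:np.concatenate([proj(n,P)[0]-obs[n] for n in obs])
r=least_squares(f,[.5,-.31,.17],x_scale=.01);print(r.x,r.fun)
p=[.5005,-.3139,.3214-.153];print({n:(proj(n,p)[0],obs[n]) for n in obs})
t=outw("well",-.009,-.0017);plan([*t,.32],1.571+RES["well"][2])
E
```

```text
[ 0.5001239  -0.31548706  0.1727662 ] [ 0.83016651 -0.21205575 -0.61359049  0.76084087]
{'side': (array([388.93508337, 257.77036449]), (388.8125, 256.8125)), 'top': (array([409.61238729, 189.44351156]), (411.4375, 188.5625))}
t 7.28 pos [ 0.5007 -0.3141  0.3216] shift [0.092 4.227 0.028] turn [ 0.002 -0.001 -0.395] F [-0.16  0.27 -2.14] w 17.7
```

```bash

python3 -m inch '[0,0.2,0,0,0,0,0.01,0.5,0,0,0,0,0.02,0.85,0,0,0,0]' - 40
python3 -m inch '[0,0.3,0,0,0,0,0.01,0.6,0,0,0,0,0.02,0.85,0,0,0,0]'
python3 -m inch '[0,0.3,0,0,0,0,0.01,0.6,0,0,0,0,0.02,0.85,0,0,0,0]'
python3 -m inch '[0,0.3,0,0,0,0,0.01,0.6,0,0,0,0,0.02,0.85,0,0,0,0]'
python3 -m inch '[0,0.3,0,0,0,-0.06,0.01,0.6,0,0,0,-0.12,0.01,0.8,0,0,0,-0.18,0.01,0.82,0,0,0,-0.24,0.01,0.82,0,0,0,-0.3,0.01,0.82,0,0,0,-0.35,0.01,0.82,0,0,0,-0.395,0.01,0.82,0,0,0,-0.395,0.01,0.82,0,0,0,-0.395,0.01,0.82,0,0,0,-0.395]'
python3 - <<'E'
from h import *
t=outw("well",-.009,-.0017);plan([*t,.2525],1.571+RES["well"][2])
E
```

```text
time: 7.53
position: [0.516, -0.2478, 0.3224]
tool_rot: [0.122, 0.992, 0.0, -0.001]
ft_force: [0.2, 0.1, -2.7]
grip_width: 0.0175
grip_force: 39.6
time: 7.78
position: [0.5309, -0.179, 0.3227]
tool_rot: [0.121, 0.993, 0.001, -0.001]
ft_force: [0.2, 0.6, -1.5]
grip_width: 0.0179
grip_force: 39.6
time: 8.03
position: [0.5456, -0.1127, 0.3227]
tool_rot: [0.121, 0.993, 0.001, -0.001]
ft_force: [-0.8, -0.7, -1.4]
grip_width: 0.0179
grip_force: 39.6
time: 8.28
position: [0.5603, -0.0464, 0.3228]
tool_rot: [0.121, 0.993, 0.001, -0.001]
ft_force: [0.3, 0.7, -1.3]
grip_width: 0.0177
grip_force: 39.6
time: 9.12
position: [0.5753, 0.0152, 0.323]
tool_rot: [-0.187, 0.982, 0.0, -0.0]
ft_force: [0.4, -0.2, -1.5]
grip_width: 0.0176
grip_force: 39.6
t 9.12 pos [0.5753 0.0152 0.323 ] shift [0.    0.009 0.881] turn [ 0.    -0.    -0.001] F [ 0.35 -0.2  -1.53] w 17.6
```

```bash

python3 -m inch '[0,0.01,0.15,0,0,0,0,0.01,0.4,0,0,0,0,0.01,0.65,0,0,0,0,0.01,0.85,0,0,0,0,0.01,0.88,0,0,0]'
python3 -m inch '[0,0,0.1,0,0,0,0,0,0.2,0,0,0,0,0,0.3,0,0,0,0,0,0.4,0,0,0,0,0,0.5,0,0,0,0,0,0.6,0,0,0,0,0,0.65,0,0,0,0,0,0.7,0,0,0,0,0,0.7,0,0,0,0,0,0.7,0,0,0]'
python3 - <<'E'
from h import *
t=outw("well",-.009,-.0017);plan([*t,.183],1.571+RES["well"][2])
E
```

```text
time: 9.53
position: [0.5732, 0.0159, 0.2498]
tool_rot: [-0.187, 0.982, 0.001, -0.003]
ft_force: [-1.0, -0.0, -3.1]
grip_width: 0.0176
grip_force: 39.6
time: 10.37
position: [0.5754, 0.0155, 0.1968]
tool_rot: [-0.188, 0.982, 0.0, -0.0]
ft_force: [-0.5, 0.1, -2.0]
grip_width: 0.0178
grip_force: 39.6
t 10.37 pos [0.5754 0.0155 0.1968] shift [0.003 0.006 0.173] turn [ 0. -0. -0.] F [-0.46  0.06 -2.02] w 17.8
```

```bash

python3 -m inch '[0,0.005,0.03,0,0,0,0,0.005,0.06,0,0,0,0,0.005,0.09,0,0,0,0,0.005,0.12,0,0,0,0,0.005,0.12,0,0,0,0,0.005,0.12,0,0,0]'
python3 -m inch '[0,0,0.015,0,0,0,0,0,0.03,0,0,0,0,0,0.045,0,0,0,0,0,0.053,0,0,0,0,0,0.053,0,0,0,0,0,0.053,0,0,0]'
python3 - <<'E'
from h import *
t=outw("well",-.009,-.0017);plan([*t,.183],1.571+RES["well"][2])
E
```

```text
time: 10.87
position: [0.575, 0.0159, 0.1872]
tool_rot: [-0.188, 0.982, 0.0, -0.0]
ft_force: [-0.5, -0.7, -1.3]
grip_width: 0.0182
grip_force: 39.6
time: 11.37
position: [0.5752, 0.0159, 0.183]
tool_rot: [-0.188, 0.982, 0.0, -0.0]
ft_force: [-0.5, 0.9, -1.8]
grip_width: 0.0183
grip_force: 39.6
t 11.37 pos [0.5752 0.0159 0.183 ] shift [0.002 0.001 0.001] turn [ 0. -0. -0.] F [-0.5   0.9  -1.84] w 18.3
```

```bash

for i in 1; do python3 -m inch '[-0.02,0,0,0,0,0,-0.04,0,0,0,0,0,-0.06,0,0,0,0,0,-0.08,0,0,0,0,0,-0.1,0,0,0,0,0,-0.1,0,0,0,0,0]'; done
python3 -m inch '[-0.02,0,0,0,0,0,-0.04,0,0,0,0,0,-0.06,0,0,0,0,0,-0.08,0,0,0,0,0,-0.08,0,0,0,0,0]'
python3 - <<'E'
from h import *
from rig import get_obs
plan([.5752,.0159,.183]); print(inw("well",get_obs()["position"]),get_obs()["moment"])
E
```

```text
time: 11.87
position: [0.5831, 0.0189, 0.1832]
tool_rot: [-0.188, 0.982, -0.0, 0.0]
ft_force: [-0.5, -0.4, -2.5]
grip_width: 0.0175
grip_force: 39.6
time: 12.28
position: [0.589, 0.0213, 0.1832]
tool_rot: [-0.188, 0.982, -0.0, 0.0]
ft_force: [-0.2, -0.6, -2.2]
grip_width: 0.018
grip_force: 39.6
t 12.28 pos [0.589  0.0213 0.1832] shift [0.185 0.001 0.002] turn [0 0 0] F [-0.18 -0.58 -2.18] w 18.0
[  6.   -1.9 183.2] [0.0437932  0.02325638 0.04484703]
```

```bash

python3 -m inch '[-0.0125,0,0,0,0,0,-0.025,0,0,0,0,0,-0.0375,0,0,0,0,0,-0.05,0,0,0,0,0,-0.05,0,0,0,0,0]'
python3 -m inch '[-0.006,0,0,0,0,0,-0.0125,0,0,0,0,0,-0.0125,0,0,0,0,0]'
python3 -m inch '[-0.006,0,0,0,0,0,-0.0125,0,0,0,0,0,-0.0125,0,0,0,0,0]'
python3 - <<'E'
from h import *
from rig import get_obs
plan([.5752,.0159,.183]); print(inw("well",get_obs()["position"]),get_obs()["moment"])
E
```

```text
time: 12.7
position: [0.5925, 0.0227, 0.1831]
tool_rot: [-0.188, 0.982, -0.0, 0.0]
ft_force: [0.2, 0.0, -1.6]
grip_width: 0.0181
grip_force: 39.6
time: 12.95
position: [0.5933, 0.0231, 0.1831]
tool_rot: [-0.188, 0.982, -0.0, 0.0]
ft_force: [-0.4, 0.4, -2.3]
grip_width: 0.0178
grip_force: 39.6
time: 13.2
position: [0.5943, 0.0235, 0.1831]
tool_rot: [-0.188, 0.982, -0.0, 0.0]
ft_force: [-0.2, 0.2, -1.8]
grip_width: 0.0176
grip_force: 39.6
t 13.2 pos [0.5943 0.0235 0.1831] shift [0.256 0.    0.002] turn [0 0 0] F [-0.18  0.18 -1.84] w 17.6
[ 11.7  -1.8 183.1] [0.04847127 0.03627968 0.02203834]
```

```bash

python3 -m inch '[-0.006,0,0,0,0,0,-0.0125,0,0,0,0,0,-0.0125,0,0,0,0,0]'
python3 -m inch '[-0.006,0,0,0,0,0,-0.0125,0,0,0,0,0,-0.0125,0,0,0,0,0]'
python3 - <<'E'
from h import *
from rig import get_obs
plan([.5752,.0159,.183]); print(inw("well",get_obs()["position"]),get_obs()["moment"])
E
```

```text
time: 13.45
position: [0.5952, 0.0238, 0.1831]
tool_rot: [-0.188, 0.982, -0.0, 0.0]
ft_force: [-0.1, -0.2, -2.1]
grip_width: 0.0178
grip_force: 39.6
time: 13.7
position: [0.5961, 0.0242, 0.1831]
tool_rot: [-0.188, 0.982, -0.0, 0.0]
ft_force: [-1.0, -0.2, -2.0]
grip_width: 0.018
grip_force: 39.6
t 13.7 pos [0.5961 0.0242 0.1831] shift [0.281 0.    0.001] turn [0 0 0] F [-1.01 -0.2  -2.04] w 18.0
[ 13.7  -1.8 183.1] [ 0.08892167  0.05494244 -0.02157752]
```

```bash

for k in 1 2; do
python3 -m inch '[-0.006,0,0,0,0,0,-0.0125,0,0,0,0,0,-0.0125,0,0,0,0,0]' | grep -E "position|ft_"
python3 -c "
from h import *
from rig import get_obs
print(inw('well',get_obs()['position']),get_obs()['moment'])"; done
```

```text
position: [0.5971, 0.0245, 0.1832]
ft_force: [0.3, -0.3, -2.3]
[ 14.7  -1.8 183.2] [0.02368607 0.02190603 0.00764989]
position: [0.598, 0.0249, 0.1831]
ft_force: [0.4, -0.0, -2.4]
[ 15.7  -1.8 183.1] [ 0.08156794  0.0203188  -0.01258439]
```

```bash

for k in 1 2; do
python3 -m inch '[-0.006,0,0,0,0,0,-0.0125,0,0,0,0,0,-0.0125,0,0,0,0,0]' | grep -E "position|ft_"
python3 -c "
from h import *
from rig import get_obs
print(inw('well',get_obs()['position']),get_obs()['moment'])"; done
python3 - <<'E'
from h import *; from rig import *
im=camera("top");q=proj("top",[.594,.0235,.05])[0];print(q)
x,y=int(q[0])-40,int(q[1])-40
cv2.imwrite("pics/top2.png",cv2.resize(im[y:y+80,x:x+80,::-1],None,fx=7,fy=7,interpolation=cv2.INTER_CUBIC))
E
```

```text
position: [0.5986, 0.0252, 0.1831]
ft_force: [0.3, -0.7, -1.9]
[ 16.4  -1.8 183.1] [ 0.00884833  0.16461873 -0.02990855]
position: [0.5991, 0.0255, 0.183]
ft_force: [-1.5, -1.2, -1.4]
[ 16.9  -1.7 183. ] [-0.24972671  0.57069621  0.04108114]
[274.32568145 161.13825599]
```

View pics/top2.png

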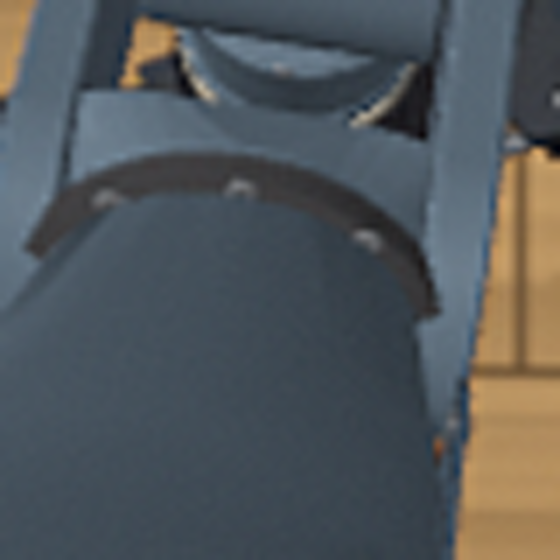

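```bash

python3 -m inch '[0.02,0,0,0,0,0,0.041,0,0,0,0,0,0.041,0,0,0,0,0,0.041,0,0,0,0,0]' | grep -E "position|ft_"
python3 -m inch '[0,0,-0.02,0,0,0,0,0,-0.04,0,0,0,0,0,-0.06,0,0,0,0,0,-0.07,0,0,0,0,0,-0.08,0,0,0,0,0,-0.09,0,0,0,0,0,-0.1,0,0,0,0,0,-0.105,0,0,0,0,0,-0.11,0,0,0,0,0,-0.115,0,0,0,0,0,-0.12,0,0,0,0,0,-0.125,0,0,0,0,0,-0.13,0,0,0,0,0,-0.135,0,0,0,0,0,-0.14,0,0,0,0,0,-0.145,0,0,0,0,0,-0.15,0,0,0]'| grep -E "position|ft_|time"
python3 -c "
from h import *
from rig import get_obs
print(inw('well',get_obs()['position']),get_obs()['moment'])"
```

```text
position: [0.5971, 0.0245, 0.1833]
ft_force: [0.1, 0.6, -2.3]
time: 16.5
position: [0.5966, 0.0244, 0.1951]
ft_force: [1.2, 0.4, -5.9]
[ 14.2  -1.7 195.1] [0.03086891 0.0712364  0.07897925]
```

```bash

python3 -m inch '[0.01,0,-0.02,0,0,0,0.02,0,-0.05,0,0,0,0.02,0,-0.1,0,0,0,0.02,0,-0.15,0,0,0,0.02,0,-0.2,0,0,0,0.02,0,-0.25,0,0,0,0.02,0,-0.3,0,0,0,0.02,0,-0.35,0,0,0,0.02,0,-0.4,0,0,0]'| grep -E "position|ft_|time"
python3 -m inch '[0,0,-0.06,0,0,0,0,0,-0.12,0,0,0,0,0,-0.18,0,0,0,0,0,-0.24,0,0,0,0,0,-0.3,0,0,0,0,0,-0.36,0,0,0,0,0,-0.42,0,0,0,0,0,-0.48,0,0,0,0,0,-0.54,0,0,0,0,0,-0.6,0,0,0]'| grep -E "position|ft_|time"
python3 - <<'E'
from h import *; from rig import *
plan([0,0,0]);print(inw('well',get_obs()['position']),get_obs()['moment'])
im=camera("side");p=get_obs()["position"];q=proj("side",[p[0],p[1],p[2]-.12])[0]
x,y=int(q[0])-40,int(q[1])-35
cv2.imwrite("pics/side3.png",cv2.resize(im[y:y+80,x:x+80,::-1],None,fx=7,fy=7,interpolation=cv2.INTER_CUBIC))
mal=fit({n:cut_out(n,"mallet")[0]["region"].astype(float) for n in("side",)},[.6,.27,0],[box(.072,.072,0,.08)])
print(mal, ray("top",(188,128),.03))
E
```

```text
time: 17.25
position: [0.5952, 0.0239, 0.2276]
ft_force: [0.1, -0.4, -6.6]
time: 18.08
position: [0.5951, 0.0238, 0.2756]
ft_force: [-0.6, -0.9, -5.5]
t 18.08 pos [0.5951 0.0238 0.2756] shift [7.025 2.463 3.445] turn [0 0 0] F [-0.57 -0.88 -5.52] w 17.8
[ 12.6  -1.7 275.6] [ 0.00335307  0.03188517 -0.02658772]
(array([ 0.71210366,  0.26820213, -0.70349102]), np.float64(266.25098039215686)) [0.6900414 0.2686104 0.03     ]
```

View pics/side3.png

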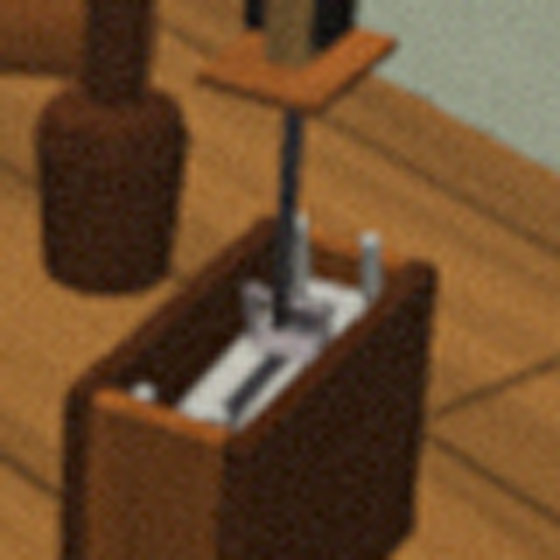

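```bash

python3 -m inch '[0,0,-0.06,0,0,0,0,0,-0.14,0,0,0,0,0,-0.24,0,0,0,0,0,-0.34,0,0,0,0,0,-0.44,0,0,0,0,0,-0.54,0,0,0,0,0,-0.64,0,0,0,0,0,-0.74,0,0,0,0,0,-0.82,0,0,0,0,0,-0.88,0,0,0,0,0,-0.92,0,0,0,0,0,-0.92,0,0,0,0,0,-0.92,0,0,0]'| grep -E "position|ft_|time"
python3 - <<'E'
from h import *
t=outw("tray",-.011,0);plan([*t,.35],1.571-.0987)
E
```

```text
time: 19.27
position: [0.5951, 0.0238, 0.3486]
ft_force: [0.0, 0.1, -6.1]
t 19.27 pos [0.5951 0.0238 0.3486] shift [ 0.086  3.801 -0.017] turn [ 0.    -0.     0.303] F [ 0.01  0.14 -6.07] w 17.7
```

```bash

python3 -m inch '[0,0.03,0,0,0,0,0,0.08,0,0,0,0,0,0.16,0,0,0,0,0,0.26,0,0,0,0,0,0.38,0,0,0,0,0.01,0.5,0,0,0,0,0.01,0.62,0,0,0,0,0.01,0.74,0,0,0,0,0.02,0.86,0,0,0,0,0.02,0.95,0,0,0,0]'| grep -E "position|ft_|time"
python3 -m inch '[0,0.12,0,0,0,0,0,0.24,0,0,0,0,0.01,0.36,0,0,0,0,0.01,0.48,0,0,0,0,0.01,0.6,0,0,0,0,0.02,0.72,0,0,0,0,0.02,0.84,0,0,0,0,0.02,0.95,0,0,0,0]'| grep -E "position|ft_|time"
python3 -m inch '[0,0.12,0,0,0,0,0,0.24,0,0,0,0,0.01,0.36,0,0,0,0,0.01,0.48,0,0,0,0,0.01,0.6,0,0,0,0,0.02,0.72,0,0,0,0,0.02,0.84,0,0,0,0,0.02,0.95,0,0,0,0]'| grep -E "position|ft_|time"
python3 -m inch '[0,0.12,0,0,0,0,0,0.24,0,0,0,0,0.01,0.36,0,0,0,0.01,0.01,0.48,0,0,0,0.03,0.01,0.6,0,0,0,0.05,0.02,0.71,0,0,0,0.08,0.02,0.81,0,0,0,0.11,0.02,0.88,0,0,0,0.14,0.02,0.93,0,0,0,0.17,0.02,0.95,0,0,0,0.2,0.02,0.95,0,0,0,0.23,0.02,0.95,0,0,0,0.26,0.02,0.95,0,0,0,0.28,0.02,0.95,0,0,0,0.295,0.02,0.95,0,0,0,0.303,0.02,0.95,0,0,0,0.303,0.02,0.95,0,0,0,0.303]'| grep -E "position|ft_|time"
python3 - <<'E'
from h import *; from rig import *
t=outw("tray",-.011,0);plan([*t,.23],1.571-.0987)
im=camera("side");p=get_obs()["position"];q=proj("side",[p[0],p[1],p[2]-.17])[0]
x,y=int(q[0])-45,int(q[1])-45
a=cv2.resize(im[y:y+100,x:x+80,::-1],None,fx=5,fy=5,interpolation=cv2.INTER_CUBIC)
im=camera("top");q=proj("top",[p[0],p[1],p[2]-.17])[0]
x,y=int(q[0])-40,int(q[1])-50
b=cv2.resize(im[y:y+100,x:x+80,::-1],None,fx=5,fy=5,interpolation=cv2.INTER_CUBIC)
cv2.imwrite("pics/hang4.png",np.hstack([a,b]))
E
```

```text
time: 20.1
position: [0.5649, 0.0953, 0.3488]
ft_force: [0.5, -0.3, -6.1]
time: 20.77
position: [0.5357, 0.165, 0.3487]
ft_force: [0.5, 1.0, -6.3]
time: 21.43
position: [0.5062, 0.235, 0.3487]
ft_force: [-0.4, -0.4, -6.2]
time: 22.85
position: [0.4772, 0.3042, 0.3487]
ft_force: [-0.0, -1.0, -5.2]
t 22.85 pos [0.4772 0.3042 0.3487] shift [ 0.006 -0.003  1.484] turn [-0.  0.  0.] F [-0.02 -0.97 -5.17] w 17.7
```

View pics/hang4.png

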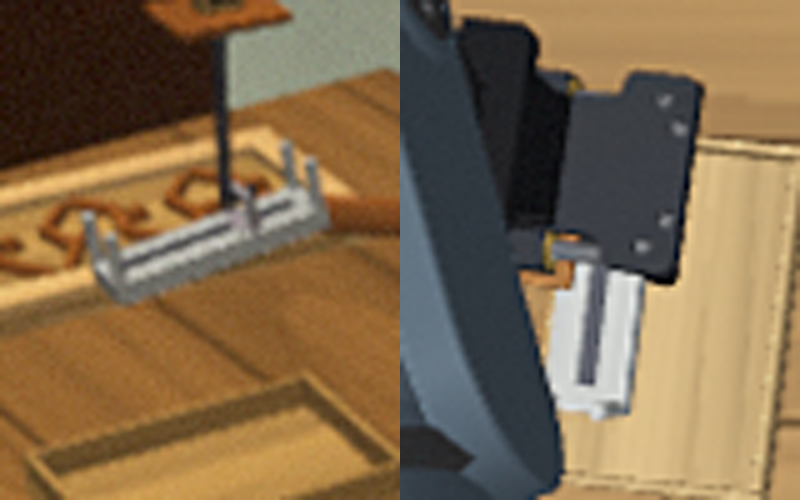

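```bash

python3 -m inch '[0,0,0.04,0,0,0,0,0,0.1,0,0,0,0,0,0.2,0,0,0,0,0,0.3,0,0,0,0,0,0.4,0,0,0,0,0,0.5,0,0,0,0,0,0.6,0,0,0,0,0,0.7,0,0,0,0,0,0.8,0,0,0,0,0,0.9,0,0,0]'| grep -E "position|ft_|time"
python3 -m inch '[0,0,0.1,0,0,0,0,0,0.2,0,0,0,0,0,0.3,0,0,0,0,0,0.4,0,0,0,0,0,0.5,0,0,0,0,0,0.6,0,0,0,0,0,0.7,0,0,0,0,0,0.78,0,0,0,0,0,0.84,0,0,0,0,0,0.9,0,0,0,0,0,0.95,0,0,0,0,0,0.98,0,0,0,0,0,0.98,0,0,0,0,0,0.98,0,0,0]'| grep -E "position|ft_|time"
python3 - <<'E'
from h import *
t=outw("tray",-.011,0);plan([*t,.178],1.571-.0987)
E
```

```text
time: 23.78
position: [0.4773, 0.3041, 0.2759]
ft_force: [-0.2, 0.6, -5.8]
time: 24.95
position: [0.4773, 0.3041, 0.1984]
ft_force: [0.1, -0.5, -5.6]
t 24.95 pos [0.4773 0.3041 0.1984] shift [ 0.008 -0.002  0.255] turn [ 0.  0. -0.] F [ 0.14 -0.5  -5.61] w 17.9
```

```bash

python3 -m inch '[0,0,0.02,0,0,0,0,0,0.04,0,0,0,0,0,0.06,0,0,0,0,0,0.08,0,0,0,0,0,0.1,0,0,0,0,0,0.115,0,0,0,0,0,0.13,0,0,0,0,0,0.145,0,0,0,0,0,0.16,0,0,0,0,0,0.175,0,0,0,0,0,0.19,0,0,0,0,0,0.19,0,0,0,0,0,0.19,0,0,0]'| grep -E "position|ft_|time"
python3 -m inch '[0,0,0.015,0,0,0,0,0,0.03,0,0,0,0,0,0.045,0,0,0,0,0,0.055,0,0,0,0,0,0.055,0,0,0,0,0,0.055,0,0,0]'| grep -E "position|ft_|time"
```

```text
time: 26.03
position: [0.4775, 0.3042, 0.1835]
ft_force: [-1.1, 0.5, -2.3]
time: 26.53
position: [0.4772, 0.3041, 0.1786]
ft_force: [-0.1, 0.1, -1.5]
```

```bash

python3 -m inch '[0,0,0.01,0,0,0,0,0,0.019,0,0,0,0,0,0.019,0,0,0]'| grep -E "position|ft_|time"
python3 -m inch '[0.02,0,0,0,0,0,0.04,0,0,0,0,0,0.06,0,0,0,0,0,0.08,0,0,0,0,0,0.1,0,0,0,0,0,0.1,0,0,0,0,0]'| grep -E "position|ft_|time"
python3 -m inch '[0.03,0,0,0,0,0,0.06,0,0,0,0,0,0.09,0,0,0,0,0,0.12,0,0,0,0,0,0.15,0,0,0,0,0,0.18,0,0,0,0,0,0.21,0,0,0,0,0,0.21,0,0,0,0,0]'| grep -E "position|ft_|time"
python3 - <<'E'
from h import *; from rig import *
plan([0,0,0]);print(get_obs()["moment"])
im=camera("side");q=proj("side",[.4658,.3051,.04])[0];x,y=int(q[0])-45,int(q[1])-45
cv2.imwrite("pics/side5.png",cv2.resize(im[y:y+80,x:x+90,::-1],None,fx=7,fy=7,interpolation=cv2.INTER_CUBIC))
E
```

```text
time: 26.78
position: [0.4771, 0.304, 0.1771]
ft_force: [-0.2, 0.4, -2.5]
time: 27.28
position: [0.4687, 0.3049, 0.1772]
ft_force: [-0.3, -0.3, -1.7]
time: 27.95
position: [0.4518, 0.3065, 0.1772]
ft_force: [-0.1, -1.1, -1.8]
t 27.95 pos [0.4518 0.3065 0.1772] shift [ 5.242 -4.367  2.22 ] turn [0 0 0] F [-0.07 -1.07 -1.81] w 17.9
[ 0.05703335  0.0619447  -0.04509119]
```

View pics/side5.png

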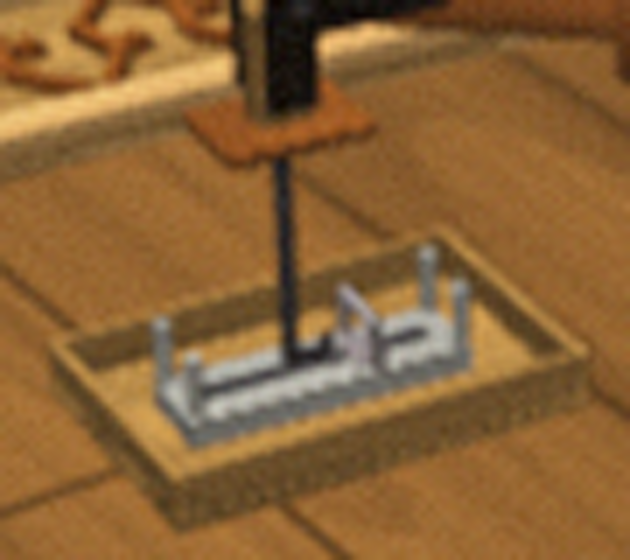

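```bash

python3 -m inch '[0.03,0,0,0,0,0,0.07,0,0,0,0,0,0.07,0,-0.02,0,0,0,0.07,0,-0.06,0,0,0,0.07,0,-0.12,0,0,0,0.07,0,-0.2,0,0,0,0.07,0,-0.3,0,0,0,0.07,0,-0.4,0,0,0,0.07,0,-0.5,0,0,0,0.07,0,-0.65,0,0,0,0.07,0,-0.8,0,0,0,0.07,0,-1,0,0,0]'| grep -E "position|ft_|time"
python3 -m inch '[0,0,-0.2,0,0,0,0,0,-0.4,0,0,0,0,0,-0.6,0,0,0,0,0,-0.8,0,0,0,0,0,-0.9,0,0,0,0,0,-0.9,0,0,0]'| grep -E "position|ft_|time"
python3 - <<'E'
from h import *
plan([.5013,-.3146,.325],1.328)
E
```

```text
time: 29.0
position: [0.4465, 0.3069, 0.2579]
ft_force: [-0.2, 0.1, -2.1]
time: 29.5
position: [0.448, 0.3075, 0.3319]
ft_force: [0.2, -0.0, -1.3]
t 29.5 pos [0.448  0.3075 0.3319] shift [-1.428 -7.674  0.073] turn [0.002 0.003 0.092] F [ 0.17 -0.04 -1.32] w 17.6
```

```bash

python3 -m inch '[-0.01,-0.1,0,0,0,0,-0.05,-0.3,0,0,0,0,-0.1,-0.55,0,0,0,0,-0.15,-0.8,0,0,0,0,-0.175,-0.95,0,0,0,0]'| grep -E "position|ft_|time"
python3 -m inch '[-0.045,-0.24,0,0,0,0,-0.09,-0.48,0,0,0,0,-0.13,-0.72,0,0,0,0,-0.175,-0.95,0,0,0,0]'| grep -E "position|ft_|time"
python3 -m inch '[-0.045,-0.24,0,0,0,0,-0.09,-0.48,0,0,0,0,-0.13,-0.72,0,0,0,0,-0.175,-0.95,0,0,0,0]'| grep -E "position|ft_|time"
python3 -m inch '[-0.045,-0.24,0,0,0,0,-0.09,-0.48,0,0,0,0,-0.13,-0.72,0,0,0,0,-0.175,-0.95,0,0,0,0]'| grep -E "position|ft_|time"
python3 -m inch '[-0.045,-0.24,0,0,0,0,-0.09,-0.48,0,0,0,0,-0.13,-0.72,0,0,0,0,-0.175,-0.95,0,0,0,0]'| grep -E "position|ft_|time"
python3 -m inch '[-0.045,-0.24,0,0,0,0,-0.09,-0.48,0,0,0,0,-0.13,-0.72,0,0,0,0,-0.175,-0.95,0,0,0,0]'| grep -E "position|ft_|time"
python3 -m inch '[-0.045,-0.24,0,0,0,0,-0.09,-0.48,0,0,0,0,-0.13,-0.72,0,0,0,0,-0.175,-0.95,0,0,0,0]'| grep -E "position|ft_|time"
python3 -m inch '[-0.045,-0.24,0,0,0,0.02,-0.09,-0.48,0,0,0,0.04,-0.13,-0.72,0,0,0,0.06,-0.17,-0.9,0,0,0,0.08,-0.175,-0.95,0,0,0,0.092,-0.175,-0.95,0,0,0,0.092,-0.175,-0.95,0,0,0,0.092,-0.175,-0.95,0,0,0,0.092]'| grep -E "position|ft_|time"
python3 - <<'E'
from h import *
plan([.5013,-.3146,.253],1.328)
E
```

```text
time: 29.92
position: [0.4526, 0.2278, 0.3278]
ft_force: [-0.5, 0.1, -2.7]
time: 30.25
position: [0.4591, 0.1518, 0.3283]
ft_force: [0.7, -0.1, -1.6]
time: 30.58
position: [0.4655, 0.0749, 0.3283]
ft_force: [-0.3, -0.2, -2.6]
time: 30.92
position: [0.4719, -0.002, 0.3283]
ft_force: [-0.3, -0.2, -1.6]
time: 31.25
position: [0.4784, -0.079, 0.3283]
ft_force: [1.1, 0.3, -1.0]
time: 31.58
position: [0.4848, -0.1559, 0.3282]
ft_force: [0.3, -0.0, -2.1]
time: 31.92
position: [0.4913, -0.2329, 0.3281]
ft_force: [0.0, 0.6, -1.5]
time: 32.58
position: [0.4983, -0.3077, 0.3289]
ft_force: [0.9, -0.3, -1.5]
t 32.58 pos [ 0.4983 -0.3077  0.3289] shift [-0.058 -0.076  0.949] turn [ 0.001 -0.001  0.   ] F [ 0.86 -0.28 -1.51] w 17.7
```

```bash

python3 -m inch '[-0.058,-0.076,0,0,0,0,-0.058,-0.076,0,0,0,0,-0.058,-0.076,0,0,0,0,-0.058,-0.076,0.1,0,0,0,-0.058,-0.076,0.25,0,0,0,-0.058,-0.076,0.4,0,0,0,-0.058,-0.076,0.55,0,0,0,-0.058,-0.076,0.7,0,0,0,-0.058,-0.076,0.85,0,0,0,-0.058,-0.076,0.95,0,0,0,-0.058,-0.076,0.95,0,0,0]'| grep -E "position|ft_|time"
python3 - <<'E'
from h import *
plan([.5013,-.3146,.168],1.328)
E
```

```text
time: 33.5
position: [0.5005, -0.3149, 0.2508]
ft_force: [0.0, -0.2, -2.2]
t 33.5 pos [ 0.5005 -0.3149  0.2508] shift [-0.013  0.003  1.035] turn [ 0.002 -0.003 -0.   ] F [ 0.02 -0.16 -2.19] w 17.8
```

```bash

python3 -m inch '[-0.006,0.003,0.12,0,0,0,-0.01,0.003,0.26,0,0,0,-0.01,0.003,0.4,0,0,0,-0.01,0.003,0.54,0,0,0,-0.01,0.003,0.68,0,0,0,-0.01,0.003,0.82,0,0,0,-0.01,0.003,0.92,0,0,0,-0.01,0.003,0.98,0,0,0,-0.01,0.003,1,0,0,0,-0.01,0.003,1,0,0,0,-0.01,0.003,1,0,0,0]'| grep -E "position|ft_|time"
python3 - <<'E'
from h import *
plan([.5013,-.3146,.1637],1.328)
E
```

```text
time: 34.42
position: [0.5027, -0.3162, 0.1735]
ft_force: [0.5, 0.1, -1.6]
t 34.42 pos [ 0.5027 -0.3162  0.1735] shift [0.022 0.016 0.123] turn [-0.  0. -0.] F [ 0.55  0.11 -1.65] w 17.9
```

```bash

python3 -m inch '[0.01,0.01,0.02,0,0,0,0.02,0.015,0.04,0,0,0,0.02,0.015,0.06,0,0,0,0.02,0.015,0.08,0,0,0,0.02,0.015,0.1,0,0,0,0.02,0.015,0.115,0,0,0,0.02,0.015,0.12,0,0,0,0.02,0.015,0.12,0,0,0,0.02,0.015,0.12,0,0,0]'| grep -E "position|ft_|time"
python3 - <<'E'
from h import *
plan([.5013,-.3146,.1633],1.328)
E
```

```text
time: 35.17
position: [0.5012, -0.3145, 0.1636]
ft_force: [-1.3, 0.1, -1.8]
t 35.17 pos [ 0.5012 -0.3145  0.1636] shift [-0.002 -0.001  0.003] turn [-0.  0. -0.] F [-1.26  0.12 -1.79] w 17.8
```

```bash

python3 -m inch '[0,0,0.004,0,0,0,0,0,0.006,0,0,0,0,0,0.006,0,0,0]'| grep -E "position|ft_|time"
python3 -m inch '[0,0,0,0,0,0,0,0,0,0,0,0,0,0,0,0,0,0,0,0,0,0,0,0,0,0,0,0,0,0,0,0,0,0,0,0,0,0,0,0,0,0,0,0,0,0,0,0,0,0,0,0,0,0,0,0,0,0,0,0]' 60 | grep -E "width|ft_|time"
python3 -m inch '[0,0,-0.1,0,0,0,0,0,-0.25,0,0,0,0,0,-0.45,0,0,0,0,0,-0.65,0,0,0,0,0,-0.85,0,0,0,0,0,-1,0,0,0,0,0,-1,0,0,0,0,0,-1,0,0,0]'| grep -E "position|ft_|time"
python3 -m inch '[0.3,0,-0.2,0,0,0,0.6,0,-0.4,0,0,0,0.9,0,-0.6,0,0,0,0.9,0,-0.6,0,0,0,0.9,0,-0.6,0,0,0]'| grep -E "position|ft_|time"
python3 - <<'E'
from h import *; from rig import *
ims=[]
for n,(x,y) in(("side",(345,235)),("top",(365,150))):
    im=camera(n);ims.append(cv2.resize(im[y:y+100,x:x+70,::-1],None,fx=3.8,fy=3.8,interpolation=cv2.INTER_CUBIC))
    if n=="side": ims.append(cv2.resize(im[170:240,180:270,::-1],(266,380),interpolation=cv2.INTER_AREA))
cv2.imwrite("pics/end6.png",np.hstack(ims));print(get_obs()["ft_force"])
E
```

```text
time: 35.42
position: [0.5013, -0.3145, 0.1633]
ft_force: [-0.2, -0.7, -0.2]
time: 36.25
ft_force: [-0.4, 0.3, 0.4]
grip_width: 0.0595
time: 36.92
position: [0.5015, -0.3147, 0.2441]
ft_force: [0.0, -0.3, -0.1]
time: 37.33
position: [0.4306, -0.2968, 0.2912]
ft_force: [0.8, 0.4, -0.2]
[ 0.71029894 -0.14799834 -1.00329899]
```

View pics/end6.png

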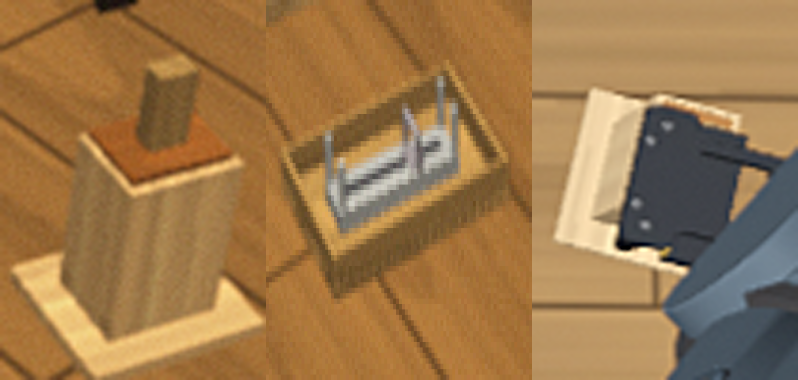

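The picker hangs upright in its stand with the collar on the rim (left panel). The bar lies flat in the tray, eye up (middle panel), and the gripper is clear of both.

```bash
python3 -c "
from rig import *
print(hand_in())"
```

```text
the job is handed in; nothing more can be done
None
```

I've handed the job in: in the last pictures the bar lies flat, eye up, in the tray and the picker hangs upright in its stand, about 37 s into the 72 s allowed; `hand_in` gave no verdict.

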